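Seat a sample carrier under the drag springs of a spectrometer stage

ROBOT

A 6-joint arm with a two-finger parallel gripper is mounted at the origin on a cart in front of the work surface, level with it; the furniture and walls round the work are solid. World frame = base frame: x ahead of the robot, y to its left, z up, the work surface at z = 0. Lengths are in m, angles in rad, forces in N, time in s.
With the tool pointing down it reaches from about 0.25 to 0.85 m from the base axis. Payload 12.5 kg.
Tool frame: the origin (TCP) lies at the very end of the fingers, on their centre line; the grasp point (between the pads) lies 19 mm behind it; z points along the fingers, y is the line along which they close (so a half turn about z gives the same grasp; the last joint's range is limited). The gripper opens to 93 mm and grips with 3 to 60 N. Pads are 15 mm wide; open, the fingers measure 128 mm over their backs; the gripper's body (75 mm by 188 mm) begins 65 mm behind the grasp point.
Start: joints at [1.211, 0.351, 1.652, -0, 1.139, -0.085], TCP at [0.149, 0.529, 0.219] pointing down, gripper open.
Joint ranges: [-2.75, 2.75], [-0.79, 2.1], [0.01, 2.65], [-1.57, 4.71], [0.07, 3.14], [-2.87, 2.87]. Speed limits (rad/s): [2.22, 2.22, 2.79, 3.14, 3.14, 3.14].

INTERFACE

Orientations are given as [roll, pitch, yaw] about the fixed x, y, z axes, in that order (R = Rz(yaw) Ry(pitch) Rx(roll)).
In Python, from bench import bot gives the robot as it stands. The module is installed in compiled form; this text tells all that it offers.
- The arm moves only by the tool jog_arm, never from a script. Its argument "series" is a list of rows, each a list of 4 numbers: the shift along the world's x, y, z in m, then the turn about the world's z in rad. A call has 1 to 20 rows; each row shifts and turns the commanded pose from where the row before left it; what a row does not reach is not made up. A row lasts 1/12 s, in which the tool goes at most 41.7 mm and 7.16 degrees, less where a joint would pass 70% of its speed; a pose out of reach is approached as far as the arm can. A call with a gripper value outside its range is refused whole. "fingers" is the finger opening in m, from 0 to 0.093, set as the call begins (left out, the last holds). The fingers move at their own pace and stop on an object; "squeeze" is the grip in N (left out, the last holds). Time passes only in rows, so rows that do not move let the fingers close. It gives the time, the measured TCP pose, the force, the opening and the grip force at its end, in the units of the state.
- bot.get_obs(): the state, without advancing time (a new reading comes with each control period).
- bot.camera(name): name is "side" or "top"; returns a dict with "img" (420x560x3 uint8, blue, green, red), "z_map" (420x560 float32, m along the optical axis (not along the pixel's ray), 0 where there is no reading), "mtx" (3x3 intrinsics, pixels), "cam_to_world" (4x4, takes a point from camera to world coordinates). Camera axes: x right, y up, looking along -z (the intrinsics and any distortion apply to the point x, -y, -z); pixel columns grow to the right and rows downward; lengths in m; the calibration is good to about 2 mm. A picture is of the moment at which its call begins.
- bot.close_job(): hands the job in; it is judged then, once.
The state is a dict: "time": time; "joints": joint angles; "qvel": joint speeds; "joint_torque": joint torques, N m; "eef_pos": TCP position; "tcp_rot": TCP orientation; "contact_force": force on the tool from outside, world axes, zero at the start; "torque": the same for the moment, N m; "finger_gap": finger opening in m; "grasp_force": force on a finger pad.
Only numpy, scipy, OpenCV 4.12 (cv2) and the standard library are available. Lean on these libraries where they do the work, as an engineer would, in place of code of your own. Each camera call takes 0.05 s, during which the arm holds its last target. There are 200 camera calls.

TASK

The two-lane sample stage is being loaded: seat the black carrier that holds the amber glass disc. With the fingertips, press it down hard on its sprung bed and, keeping it pressed, slide it along its lane under the steel gate and the copper-coloured drag springs until it is fully home against the back stop; then let go, so that the bed rises and holds it there. Do not pick it up, leave the carrier with the white disc waiting where it is, and do not disturb the vial, the marker or the timer beside the stage.

Things in the scene. Friction and masses are not known exactly. Their poses are not given: they have to be found in the camera images.
- stage: Two-lane sample stage, fixed: aluminium base 224 x 196 x 12 mm, grey guide walls (tops 40 mm above the bench). Origin: centre of its underside, on the bench; x runs along the lanes from the open loading end to the back stop (face at x = 86 mm), y left, z up. Lane centres y = +41.5 (left), -41.5 mm (right). Each lane's floor is a sprung bed 33 mm above the bench when up. Highest point 49 mm.
- gate_left (a point): Left lane's steel gate: middle of its near face at its underside (stage x = 28 mm, 37 mm above the bench). Two blocks, 18 mm long, overhang the carrier's edges by 9 mm a side; 46 mm is open between. From each a copper-coloured leaf spring hangs on towards the stop, free tip 32 mm above the bench; the carrier lifts it in passing, and it drags with about 3 N.
- gate_right (a point): The same gate of the right lane.
- bead_carrier: Carrier to seat: loose black plate 96 (x) x 64 (y) x 10 mm, 0.15 kg, AMBER disc on its forward half; at the loading end of the left or right lane. Origin: underside centre, 33 mm above the bench; axes as the stage's. Unpressed its top is 6 mm too high: its square front hits the gate (origin at stage x = -20 mm); pressed 7 to 11 mm down it passes.
- bead_deck (a point): Place to press: centre of the flat thumb deck's top (38 x 64 mm) at the near end of the amber-disc carrier, 43 mm above the bench, 29 mm behind the carrier's origin. 19 mm ahead of it is the near face of a cross ridge (36 mm wide, 8 mm high, 8 mm thick): a fingertip pressed on the deck and moved along the lane bears on it and carries the plate along.
- blank_carrier: The other carrier, of the same shape, with a WHITE disc; it waits at the loading end of the other lane and must stay there. Origin: centre of its underside.
- home_left (a point): Where a carrier's origin is once home against the stop in the left lane and let go, lifted against the gate (stage x = 38 mm, 27 mm above the bench).
- home_right (a point): The same for the right lane.
- bed_left (a joint): How far the left lane's sprung bed is pressed down, in m: 0 up, 0.012 at its bottom stop. It resists with 8 N at the top plus 0.9 N per mm (about 16 N at 9 mm; some 3 N of this is borne by the weight of bed and carrier).
- bed_right (a joint): The same for the right lane's bed.
- vial: Small sample vial, 12 mm across and 33 mm tall, standing on the bench left of the stage. Origin: centre of its underside. Leave alone.
- marker: Marker pen, 135 x 17 x 16 mm, lying on the bench right of the stage. Origin: centre of its underside. Leave alone.
- timer: Bench timer, 64 x 64 x 20 mm, lying right of the stage. Origin: centre of its underside. Leave alone.
Not all that is in view belongs to the job. Leave any yellow look-alike of the bead_carrier alone.

How it is judged:
By the outcome, as a careful person would: the job done as asked, in the order asked, and still so for the second after the job is handed in, with the robot touching nothing.
It also fails if it takes over 35 s, if anything falls off the work surface, if the arm or the gripper's body presses on something with over 40 N, if the wrist force passes 120 N, or if a joint passes its speed limit or range.

## Working session

There is one attempt and no reset: what is moved stays moved. The work goes in short steps, Python scripts to look and compute and a tool call to move; the robot and the scene stay as the last step left them, time stands still between calls to the robot, and variables do not carry over. Pictures are saved under pics/ and viewed, at most 10 in all, crops included, and the job is handed in when it is done.

Besides the shell and the picture viewer there is one more tool, called after ">>>" as name(argument=value, ...) on one line, values as JSON. jog_arm: Moves the arm, as the interface text tells. Its arguments: {"type":"object","properties":{"series":{"type":"array"},"fingers":{"type":"number"},"squeeze":{"type":"number"}},"required":["series"]}

```bash
mkdir -p pics; cat > h.py <<'E'
import numpy as np, cv2
from bench import bot
def pts(c):
    z=c["z_map"]; K=np.array(c["mtx"]); T=np.array(c["cam_to_world"])
    v,u=np.mgrid[:z.shape[0],:z.shape[1]]
    P=np.stack([(u-K[0,2])/K[0,0]*z,-(v-K[1,2])/K[1,1]*z,-z],-1)
    W=P@T[:3,:3].T+T[:3,3]; W[z==0]=np.nan
    return W
E
python3 - <<'E'
from h import *
for n in("top","side"):
    c=bot.camera(n); cv2.imwrite(f"pics/{n}0.png",c["img"]); np.savez(f"{n}0.npz",**c)
    print(n,c["mtx"],c["cam_to_world"])
print(bot.get_obs())
E
```

```text
top [[398.3826673    0.         284.11511218]
 [  0.         398.3826673  211.21773823]
 [  0.           0.           1.        ]] [[ 0.00472087  0.99962172 -0.02709495  0.53084296]
 [-0.99968508  0.00538552  0.02451002  0.03061843]
 [ 0.02464667  0.02697071  0.99933234  0.89146854]
 [ 0.          0.          0.          1.        ]]
side [[436.4861252    0.         280.89743751]
 [  0.         436.4861252  202.50157629]
 [  0.           0.           1.        ]] [[-0.79284717 -0.48683355  0.36658758  0.94792484]
 [ 0.6091466  -0.61504553  0.50065898  0.52006394]
 [-0.01826954  0.62025163  0.78419011  0.87147437]
 [ 0.          0.          0.          1.        ]]
{'time': 0.1, 'joints': array([ 1.21142911e+00,  3.51164303e-01,  1.65232578e+00,  1.10654259e-05,
        1.13909162e+00, -8.45982928e-02]), 'qvel': array([ 1.85741624e-04, -4.73358703e-05, -1.89764230e-03,  7.56730578e-04,
        2.99691484e-04, -8.40849853e-04]), 'joint_torque': array([-5.16655928e-04, -4.98029745e+01, -2.85701501e+01,  6.99805166e-02,
        2.39405909e-02, -4.33757759e-05]), 'eef_pos': array([0.14909751, 0.52910275, 0.21817819]), 'tcp_rot': array([-3.14060799e+00, -9.35822076e-05,  2.86681905e+00]), 'contact_force': array([ 1.05523196,  0.83309838, -0.11450483]), 'torque': array([-0.04342142, -0.01576123, -0.0101628 ]), 'grasp_force': 0.0, 'finger_gap': 0.09296759898227039}
```

View pics/top0.png

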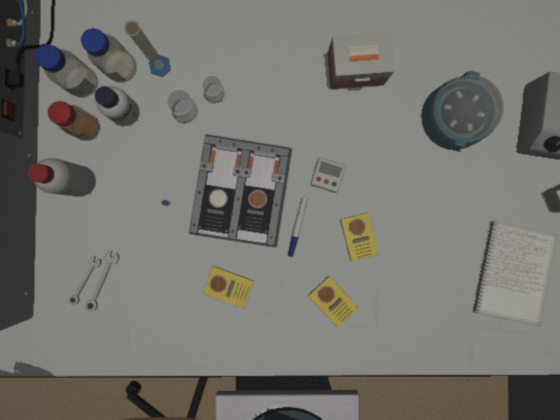

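View pics/side0.png

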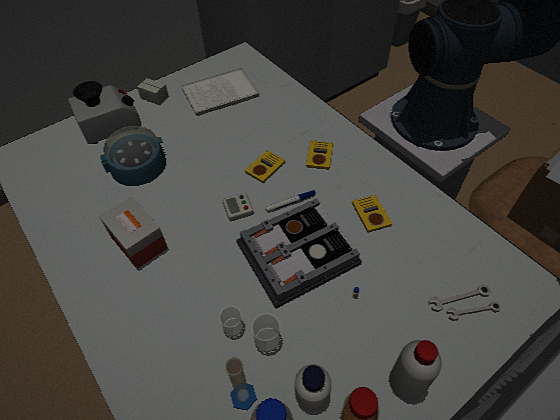

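```bash
python3 - <<'E'
from h import *
c=dict(np.load("top0.npz")); W=pts(c); img=c["img"]
box=np.zeros(W.shape[:2],bool); box[125:258,180:300]=1
m=box&(W[...,2]>.008)
n,l,s,_=cv2.connectedComponentsWithStats(m.astype(np.uint8)); k=1+s[1:,4].argmax(); m=l==k
P=W[m]; 
r=cv2.minAreaRect((P[:,:2]*1000).astype(np.float32)); print("stage rect mm",r, np.nanmedian(W[250:258,180:300,2]))
hsv=cv2.cvtColor(img,cv2.COLOR_BGR2HSV)
def rep(nm,mm):
    n,l,s,ce=cv2.connectedComponentsWithStats(mm.astype(np.uint8))
    for i in range(1,n):
        if s[i,4]>15: print(nm,s[i],ce[i].round(1),np.nanmean(W[l==i],0).round(4))
rep("orange",box&(hsv[...,0]<20)&(hsv[...,1]>90)&(hsv[...,2]>60))
rep("black",box&(hsv[...,2]<45))
cv2.imwrite("pics/crop.png",cv2.resize(img[125:258,180:310],None,fx=4.4,fy=4.4,interpolation=cv2.INTER_CUBIC))
E
```

```text
stage rect mm ((600.2360229492188, 105.23313903808594), (196.0026092529297, 223.97802734375), 81.42884063720703) 5.4689759366177704e-05
orange [209 150   6  13  46] [211.6 156.3] [0.6712 0.166  0.0353]
orange [235 155   6  12  43] [237.7 160.3] [0.663  0.1101 0.0359]
orange [248 157   5  12  44] [249.9 162.3] [0.6593 0.084  0.0337]
orange [274 161   5  12  42] [275.8 166.3] [0.6508 0.028  0.0359]
orange [250 192  15  14 167] [257.2 198.5] [0.5807 0.0673 0.0436]
black [199 186  36  46 657] [216.3 210.1] [0.5555 0.1539 0.0428]
black [239 187  35  45 637] [255.2 210.6] [0.5548 0.0714 0.0428]
```

View pics/crop.png

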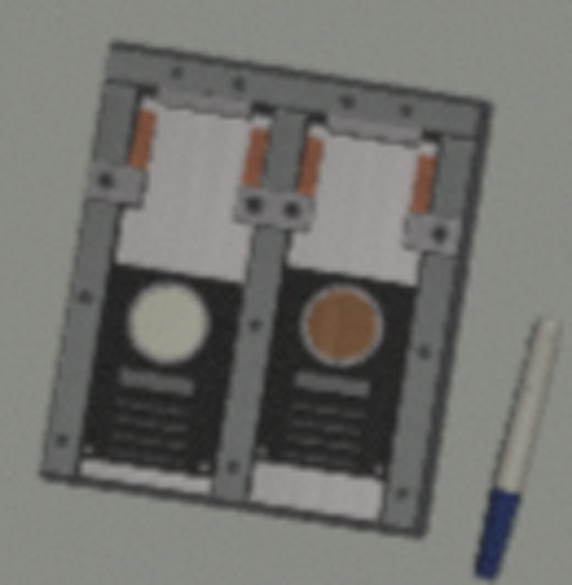

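The black plate with the amber disc is in the right lane, disc at top (257,199). Things that could be mistaken for it: the white-disc carrier at (218,199), and the yellow look-alikes at (228,287), (333,302) and (360,237). The crop confirms the black plate, with the thumb deck at the loading end. Next I measure its position along the lane.

```bash
cat >> h.py <<'E'
C=np.array([.6002,.1052]); a=np.deg2rad(-8.57); R=np.array([[np.cos(a),-np.sin(a)],[np.sin(a),np.cos(a)]])
def lane(c,y,zz=.043,x0=-.105,x1=.09,half=.0):
    """grey profile along stage x at stage y, height zz"""
    T=np.array(c["cam_to_world"]);K=np.array(c["mtx"])
    xs=np.arange(x0,x1,.001)
    S=np.stack([xs,np.full_like(xs,y)],1)@R.T+C
    p=(np.c_[S,np.full(len(xs),zz)]-T[:3,3])@T[:3,:3]
    u=K[0,0]*p[:,0]/-p[:,2]+K[0,2]; v=K[1,1]*-p[:,1]/-p[:,2]+K[1,2]
    g=cv2.cvtColor(c["img"],cv2.COLOR_BGR2GRAY)
    return xs,cv2.remap(g,u.astype(np.float32)[None],v.astype(np.float32)[None],cv2.INTER_LINEAR)[0].astype(int)
def span(c,yc):
    o=[]
    for d in(-.022,-.02,.02,.022):   # beside disc and ridge
        xs,g=lane(c,yc+d); i=np.flatnonzero((g<62)&(xs<.075)); o.append((xs[i[0]],xs[i[-1]],len(i)))
    return np.array(o)
E
python3 - <<'E'
from h import *
for n in("top","side"):
    c=dict(np.load(n+"0.npz"))
    print(n,span(c,-.0415).round(3).tolist(),span(c,.0415).round(3).tolist())
    print(lane(c,-.0415)[1].tolist())
    print(lane(c,-.0415+.021)[1].tolist())
E
```

```text
top [[-0.082, 0.009, 92.0], [-0.082, 0.009, 92.0], [-0.083, 0.009, 76.0], [-0.083, 0.01, 94.0]] [[-0.095, -0.003, 93.0], [-0.094, -0.003, 92.0], [-0.094, -0.003, 76.0], [-0.094, -0.003, 92.0]]
[89, 111, 133, 143, 150, 153, 154, 155, 155, 155, 154, 154, 154, 153, 153, 154, 153, 151, 142, 129, 109, 85, 68, 55, 49, 55, 59, 55, 50, 45, 40, 41, 44, 46, 47, 45, 42, 41, 44, 49, 55, 61, 56, 51, 47, 43, 42, 42, 48, 58, 60, 55, 50, 46, 42, 39, 37, 42, 47, 61, 77, 83, 86, 87, 86, 80, 69, 59, 50, 43, 51, 61, 75, 90, 92, 93, 91, 88, 86, 85, 84, 85, 85, 86, 86, 85, 84, 84, 84, 85, 84, 84, 84, 84, 85, 86, 84, 83, 84, 84, 84, 85, 85, 85, 86, 86, 90, 97, 101, 99, 93, 79, 62, 58, 54, 76, 101, 122, 139, 149, 153, 156, 157, 158, 157, 156, 155, 155, 156, 157, 156, 155, 155, 155, 155, 154, 153, 154, 155, 155, 156, 155, 154, 154, 155, 155, 155, 155, 154, 154, 153, 153, 153, 153, 154, 154, 154, 154, 154, 153, 152, 153, 154, 154, 155, 154, 154, 153, 153, 153, 153, 153, 153, 153, 154, 154, 153, 152, 152, 153, 149, 144, 130, 111, 105, 110, 115, 118, 120, 119, 118, 112, 106, 103, 100]
[101, 126, 136, 145, 147, 
[... 1933 characters left out ...]
0, 101, 102, 103, 104, 104, 105, 106, 104, 100, 86, 63, 36, 19, 10, 5, 6, 6, 7, 5, 5, 6, 7, 7, 5, 4, 4, 5, 5, 6, 7, 7, 6, 5, 5, 3, 2, 2, 4, 5, 5, 6, 8, 6, 5, 5, 5, 6, 4, 2, 0, 2, 7, 12, 7, 4, 4, 4, 3, 4, 7, 8, 7, 5, 3, 3, 3, 3, 3, 1, 1, 0, 0, 1, 2, 1, 2, 3, 5, 5, 4, 5, 7, 9, 10, 9, 4, 2, 3, 4, 2, 1, 1, 2, 3, 3, 3, 4, 7, 8, 8, 8, 7, 4, 1, 1, 0, 5, 14, 31, 60, 89, 107, 111, 109, 106, 105, 105, 107, 108, 107, 105, 102, 99, 94, 94, 96, 95, 90, 86, 89, 96, 97, 93, 90, 91, 96, 100, 98, 96, 95, 99, 105, 109, 108, 107, 105, 103, 104, 107, 109, 107, 106, 105, 105, 104, 105, 106, 106, 106, 105, 104, 104, 104, 104, 103, 103, 104, 105, 104, 105, 106, 106, 105, 99, 91, 82, 78, 79, 73, 64, 60, 59, 62, 63]
```

>>> jog_arm(series=[[0.0194, -0.0228, 0, 0.0062], [0.0194, -0.0228, 0, 0.0062], [0.0194, -0.0228, 0, 0.0062], [0.0194, -0.0228, 0, 0.0062], [0.0194, -0.0228, 0, 0.0062], [0.0194, -0.0228, 0, 0.0062], [0.0194, -0.0228, 0, 0.0062], [0.0194, -0.0228, 0, 0.0062], [0.0194, -0.0228, 0, 0.0062], [0.0194, -0.0228, 0, 0.0062], [0.0194, -0.0228, 0, 0.0062], [0.0194, -0.0228, 0, 0.0062], [0.0194, -0.0228, 0, 0.0062], [0.0194, -0.0228, 0, 0.0062], [0.0194, -0.0228, 0, 0.0062], [0.0194, -0.0228, 0, 0.0062], [0.0194, -0.0228, 0, 0.0062], [0.0194, -0.0228, 0, 0.0062], [0.0194, -0.0228, 0, 0.0062], [0.0194, -0.0228, 0, 0.0062]], fingers=0, squeeze=20)

```text
time: 1.77
eef_pos: [0.5379, 0.072, 0.2184]
tcp_rot: [-3.142, -0.0, 2.991]
contact_force: [0.3, 1.0, 1.0]
finger_gap: 0.0003
grasp_force: 0.0
```

>>> jog_arm(series=[[0, 0, -0.03, 0], [0, 0, -0.03, 0], [0, 0, -0.03, 0], [0, 0, -0.03, 0], [0, 0, -0.02, 0], [0, 0, -0.01, 0], [0, 0, 0, 0], [0, 0, 0, 0], [0, 0, 0, 0]])

```text
time: 2.52
eef_pos: [0.5381, 0.0734, 0.0699]
tcp_rot: [3.141, 0.002, 2.991]
contact_force: [0.8, 1.0, 0.1]
finger_gap: 0.0006
grasp_force: 0.0
```

```bash
python3 - <<'E'
from h import *
c=bot.camera("side"); cv2.imwrite("pics/s1.png",cv2.resize(c["img"][150:320,210:400],None,fx=3.5,fy=3.5,interpolation=cv2.INTER_CUBIC))
o=bot.get_obs(); print(o["eef_pos"],R.T@(o["eef_pos"][:2]-C))
E
```

```text
[0.53808206 0.07341282 0.0700624 ] [-0.05668752 -0.04068893]
```

View pics/s1.png

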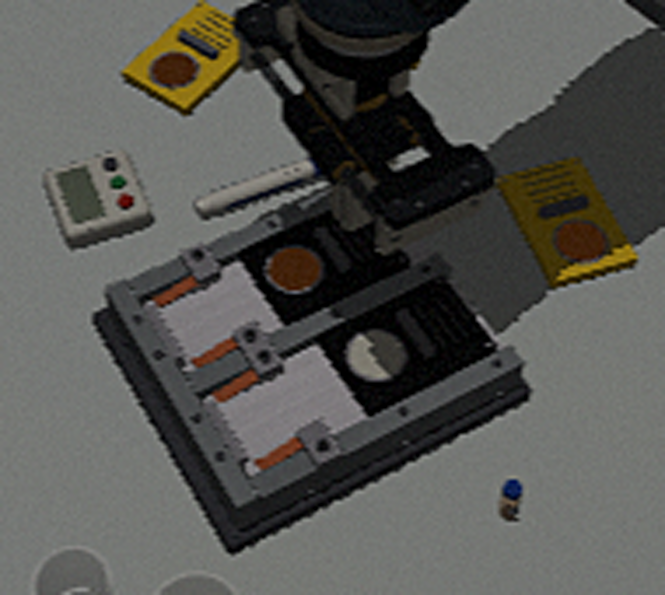

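The closed fingertips are above the amber carrier's deck, behind the ridge (crop pixel about (375,235)), and the scene is undisturbed. I back off 3 mm and press.

>>> jog_arm(series=[[-0.003, -0.0005, -0.008, 0], [0, 0, -0.008, 0], [0, 0, -0.006, 0], [0, 0, -0.004, 0], [0, 0, -0.003, 0], [0, 0, -0.003, 0], [0, 0, -0.002, 0], [0, 0, 0, 0], [0, 0, 0, 0], [0, 0, 0, 0]])

```text
time: 3.4
eef_pos: [0.5341, 0.0729, 0.035]
tcp_rot: [-3.141, -0.001, 2.991]
contact_force: [-4.4, -0.1, 12.6]
finger_gap: 0.0007
grasp_force: 6.1
```

>>> jog_arm(series=[[0, 0, -0.001, 0], [0.002, -0.0003, 0, 0], [0.003, -0.0005, 0, 0], [0.003, -0.0004, 0, 0], [0.003, -0.0005, 0, 0], [0.003, -0.0004, 0, 0], [0.003, -0.0005, 0, 0], [0.002, -0.0003, 0, 0], [0, 0, 0, 0], [0, 0, 0, 0]])

```text
time: 4.23
eef_pos: [0.5538, 0.07, 0.0344]
tcp_rot: [3.141, 0.001, 2.991]
contact_force: [-3.5, 1.3, 12.5]
finger_gap: 0.0007
grasp_force: 6.4
```

```bash
python3 - <<'E'
from h import *
c=bot.camera("top"); 
o=bot.get_obs(); print(o["eef_pos"],R.T@(o["eef_pos"][:2]-C),o["contact_force"])
print(lane(c,-.0415,.034)[1].tolist())
print(lane(c,-.0415+.021,.034)[1].tolist())
E
```

```text
[0.55384213 0.07001544 0.03442432] [-0.04059714 -0.04169985] [-2.84954826  0.04375329 12.81538595]
[49, 49, 49, 49, 48, 48, 49, 49, 49, 48, 47, 47, 48, 48, 47, 46, 45, 44, 45, 46, 48, 50, 52, 53, 54, 56, 56, 56, 56, 56, 57, 57, 58, 60, 61, 61, 60, 60, 61, 62, 63, 64, 62, 61, 63, 64, 65, 65, 66, 67, 66, 64, 64, 66, 68, 68, 67, 67, 67, 68, 70, 70, 70, 71, 71, 72, 74, 77, 78, 78, 78, 79, 79, 80, 81, 81, 82, 82, 83, 81, 79, 79, 79, 79, 78, 77, 76, 75, 74, 74, 73, 72, 72, 71, 71, 71, 69, 68, 68, 69, 69, 68, 67, 66, 65, 65, 65, 66, 67, 67, 66, 66, 65, 65, 65, 65, 65, 65, 64, 64, 63, 62, 61, 61, 62, 62, 61, 60, 60, 58, 57, 56, 55, 54, 54, 54, 53, 53, 56, 59, 80, 102, 125, 152, 166, 174, 179, 180, 181, 181, 182, 180, 179, 180, 180, 180, 179, 179, 180, 180, 180, 180, 180, 181, 180, 180, 180, 179, 179, 180, 180, 179, 179, 179, 179, 179, 178, 178, 179, 178, 176, 168, 147, 127, 111, 94, 110, 126, 133, 138, 140, 139, 136, 130, 124]
[47, 47, 47, 46, 45, 44, 44, 45, 46, 46, 45, 45, 44, 41, 40, 44, 47, 49, 52, 52, 53, 54, 55, 55, 55, 56, 58, 59, 58, 57, 59, 62, 61, 59, 59, 61, 61, 61, 62, 63, 65, 65, 65, 65, 65, 65, 66, 66, 66, 67, 68, 70, 70, 70, 69, 69, 71, 72, 72, 72, 73, 74, 74, 75, 75, 76, 77, 78, 78, 79, 81, 81, 81, 81, 81, 81, 80, 79, 77, 76, 76, 77, 76, 75, 74, 73, 73, 73, 72, 71, 70, 69, 69, 68, 68, 68, 68, 69, 69, 69, 67, 66, 67, 67, 67, 68, 66, 65, 65, 66, 66, 66, 66, 65, 64, 62, 61, 61, 60, 60, 61, 61, 61, 60, 60, 59, 58, 57, 58, 60, 58, 56, 54, 52, 55, 61, 75, 105, 129, 144, 160, 164, 169, 170, 170, 170, 170, 170, 170, 171, 172, 172, 172, 171, 171, 172, 172, 172, 172, 172, 172, 172, 172, 171, 171, 171, 172, 170, 167, 166, 166, 167, 167, 168, 169, 169, 169, 170, 169, 168, 160, 146, 129, 112, 100, 108, 116, 124, 131, 134, 136, 135, 133, 130, 126]
```

>>> jog_arm(series=[[0, 0, -0.0005, 0], [0.002, -0.0003, 0, 0], [0.003, -0.0005, 0, 0], [0.003, -0.0004, 0, 0], [0.003, -0.0005, 0, 0], [0.003, -0.0004, 0, 0], [0.003, -0.0005, 0, 0], [0.003, -0.0004, 0, 0], [0.003, -0.0005, 0, 0], [0.002, -0.0003, 0, 0], [0, 0, 0, 0], [0, 0, 0, 0]])

```text
time: 5.28
eef_pos: [0.5789, 0.0662, 0.034]
tcp_rot: [3.141, 0.001, 2.991]
contact_force: [-3.3, 0.3, 12.5]
finger_gap: 0.0007
grasp_force: 6.6
```

```bash
python3 - <<'E'
from h import *
c=bot.camera("side"); cv2.imwrite("pics/s2.png",cv2.resize(c["img"][190:310,225:375],None,fx=4.5,fy=4.5,interpolation=cv2.INTER_CUBIC))
o=bot.get_obs(); print(o["eef_pos"],R.T@(o["eef_pos"][:2]-C),o["contact_force"])
E
```

```text
[0.57886279 0.06621987 0.03402529] [-0.01529025 -0.04172452] [-2.47765649 -0.14800155 14.30572562]
```

View pics/s2.png

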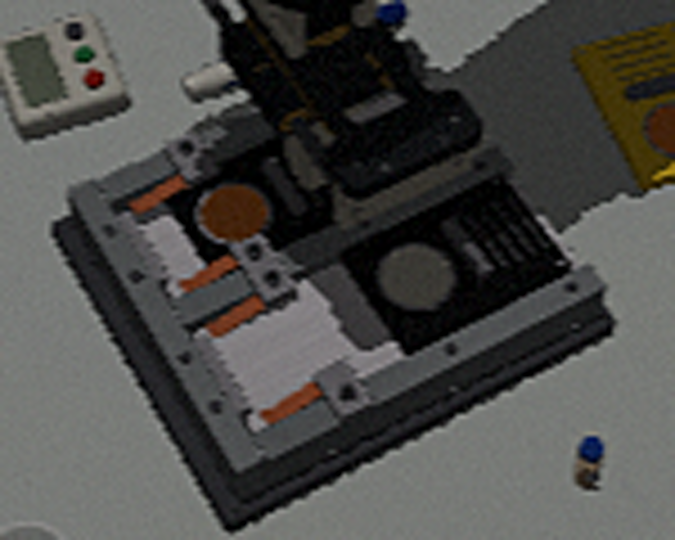

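The carrier's front is past the gate, with the disc at crop pixel (233,212), and the bed is still pressed. I carry on sliding.

>>> jog_arm(series=[[0.002, -0.0003, -0.0003, 0], [0.003, -0.0005, 0, 0], [0.003, -0.0004, 0, 0], [0.003, -0.0005, 0, 0], [0.003, -0.0004, 0, 0], [0.003, -0.0005, 0, 0], [0.003, -0.0004, 0, 0], [0.003, -0.0005, 0, 0], [0.002, -0.0003, 0, 0], [0, 0, 0, 0], [0, 0, 0, 0]])

```text
time: 6.25
eef_pos: [0.6034, 0.0625, 0.0334]
tcp_rot: [3.141, 0.0, 2.991]
contact_force: [-3.8, -0.1, 9.9]
finger_gap: 0.0003
grasp_force: 8.4
```

>>> jog_arm(series=[[0.002, -0.0003, 0, 0], [0.002, -0.0003, 0, 0], [0.002, -0.0003, 0, 0], [0.002, -0.0003, 0, 0], [0, 0, 0, 0], [0, 0, 0, 0]])

```text
time: 6.75
eef_pos: [0.6113, 0.0613, 0.0334]
tcp_rot: [3.141, -0.0, 2.991]
contact_force: [-3.4, 1.0, 10.8]
finger_gap: 0.0006
grasp_force: 8.5
```

>>> jog_arm(series=[[0.0015, -0.0002, 0, 0], [0.0015, -0.0002, 0, 0], [0, 0, 0, 0], [0, 0, 0, 0]])

```text
time: 7.08
eef_pos: [0.6134, 0.061, 0.0331]
tcp_rot: [-3.141, -0.002, 2.991]
contact_force: [-7.2, 1.6, 11.8]
finger_gap: -0.0001
grasp_force: 9.1
```

>>> jog_arm(series=[[0.0015, -0.0002, 0, 0], [0.0015, -0.0002, 0, 0], [0, 0, 0, 0], [0, 0, 0, 0]])

```text
time: 7.42
eef_pos: [0.6135, 0.061, 0.0324]
tcp_rot: [-3.141, -0.009, 2.991]
contact_force: [-20.5, 3.5, 18.1]
finger_gap: 0.0005
grasp_force: 13.5
```

```bash
python3 - <<'E'
from h import *
c=bot.camera("side"); cv2.imwrite("pics/s3.png",cv2.resize(c["img"][190:310,225:375],None,fx=4.5,fy=4.5,interpolation=cv2.INTER_CUBIC))
o=bot.get_obs(); print(o["eef_pos"],R.T@(o["eef_pos"][:2]-C),o["contact_force"])
E
```

```text
[0.61350808 0.06098865 0.03241958] [ 0.01974776 -0.04173457] [-20.11149529   3.01298311  18.44041678]
```

View pics/s3.png

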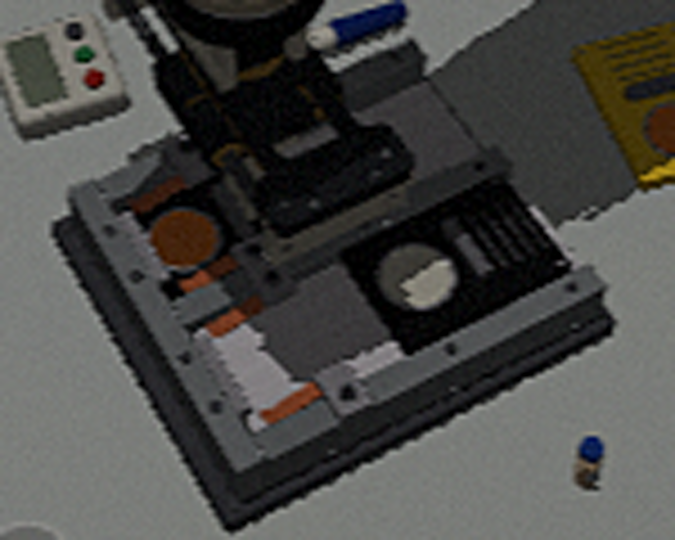

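```bash
cat >> h.py <<'E'
def disc(c,zz,box):
    hsv=cv2.cvtColor(c["img"],cv2.COLOR_BGR2HSV); T=np.array(c["cam_to_world"]);K=np.array(c["mtx"])
    m=((hsv[...,0]<20)&(hsv[...,1]>90)&(hsv[...,2]>40)).astype(np.uint8); b=np.zeros_like(m); b[box[0]:box[1],box[2]:box[3]]=1
    n,l,s,ce=cv2.connectedComponentsWithStats(cv2.morphologyEx(m*b,cv2.MORPH_OPEN,np.ones((3,3)))); k=1+s[1:,4].argmax()
    ctr=cv2.findContours((l==k).astype(np.uint8),0,2)[0][0]; e=cv2.minAreaRect(ctr); uv=e[0]
    d=T[:3,:3]@np.array([(uv[0]-K[0,2])/K[0,0],-(uv[1]-K[1,2])/K[1,1],-1]); p=T[:3,3]+d*(zz-T[2,3])/d[2]
    return s[k],np.round(uv,1),R.T@(p[:2]-C)
E
python3 - <<'E'
from h import *
print(disc(dict(np.load("side0.npz")),.0436,(190,310,225,375)))
c=bot.camera("side"); print(disc(c,.034,(190,310,225,375)))
xs,g=lane(c,-.0415+.0,.034); print(xs[150:],g[150:].tolist())
xs,g=lane(c,-.0415+.015,.034); print(g[150:].tolist())
E
```

```text
(array([287, 221,  14,  12, 137], dtype=int32), array([293.5, 226.5]), array([-0.01292145, -0.04175118]))
(array([259, 237,  14,  12, 142], dtype=int32), array([265.5, 242.5]), array([ 0.06147249, -0.04060237]))
[0.045 0.046 0.047 0.048 0.049 0.05  0.051 0.052 0.053 0.054 0.055 0.056
 0.057 0.058 0.059 0.06  0.061 0.062 0.063 0.064 0.065 0.066 0.067 0.068
 0.069 0.07  0.071 0.072 0.073 0.074 0.075 0.076 0.077 0.078 0.079 0.08
 0.081 0.082 0.083 0.084 0.085 0.086 0.087 0.088 0.089] [33, 37, 39, 39, 40, 41, 42, 42, 41, 40, 40, 41, 41, 41, 40, 40, 41, 41, 41, 42, 43, 40, 39, 40, 42, 43, 43, 43, 43, 42, 40, 50, 65, 78, 88, 98, 94, 87, 83, 81, 76, 75, 78, 82, 78]
[3, 7, 10, 15, 21, 27, 35, 43, 42, 40, 41, 42, 43, 43, 43, 44, 43, 42, 41, 40, 40, 41, 44, 47, 51, 57, 67, 80, 76, 66, 51, 42, 46, 62, 80, 99, 104, 100, 93, 85, 79, 78, 79, 82, 80]
```

Force rises to 20 N against a hard stop and the disc has advanced 74.4 mm, so the origin is at about stage x = 38 mm, which is home. I relax most of the push and lift straight off.

>>> jog_arm(series=[[-0.001, 0.0002, 0, 0], [-0.001, 0.0001, 0, 0], [0, 0, 0.001, 0], [0, 0, 0.002, 0], [0, 0, 0.002, 0], [0, 0, 0.003, 0], [0, 0, 0.003, 0], [0, 0, 0, 0], [0, 0, 0, 0]])

```text
time: 8.27
eef_pos: [0.6136, 0.0608, 0.043]
tcp_rot: [-3.141, -0.004, 2.991]
contact_force: [-7.1, 0.9, 1.0]
finger_gap: 0.0008
grasp_force: 3.5
```

>>> jog_arm(series=[[-0.0015, 0.0002, 0.001, 0], [0, 0, 0.004, 0], [0, 0, 0.01, 0], [0, 0, 0.02, 0], [0, 0, 0.035, 0], [0, 0, 0.035, 0], [-0.03, 0.004, 0.02, 0], [-0.04, 0, 0, 0], [-0.04, 0, 0, 0], [-0.04, 0, 0, 0], [-0.04, 0, 0, 0], [-0.04, 0, 0, 0], [0, 0, 0, 0], [0, 0, 0, 0], [0, 0, 0, 0]])

```text
time: 9.52
eef_pos: [0.385, 0.0649, 0.17]
tcp_rot: [3.141, 0.003, 2.991]
contact_force: [0.7, 0.2, 0.3]
finger_gap: 0.0003
grasp_force: 0.0
```

```bash
python3 - <<'E'
from h import *
c=bot.camera("top"); cv2.imwrite("pics/t4.png",cv2.resize(c["img"][125:258,150:340],None,fx=4,fy=4,interpolation=cv2.INTER_CUBIC))
s=bot.camera("side")
print(disc(c,.0376,(125,258,245,285)),disc(s,.0376,(190,310,225,375)))
W=pts(c); hs=[]
for x in(.02,.045,.06,.075): 
    p=np.r_[R@[x,-.0415]+C]; d=np.linalg.norm(W[...,:2]-p,axis=-1); hs.append(np.nanmedian(W[d<.004][:,2]))
print(np.round(hs,4), span(c,.0415).round(3).tolist())
o=bot.get_obs(); print(o["time"],o["eef_pos"],o["contact_force"])
E
```

```text
(array([256, 157,  14,  15, 163], dtype=int32), array([262.5, 164. ]), array([ 0.0616649 , -0.03984104])) (array([259, 236,  14,  12, 138], dtype=int32), array([265.5, 241.5]), array([ 0.06116109, -0.04083947]))
[0.0371 0.038  0.0372 0.037 ] [[-0.095, -0.003, 93.0], [-0.094, -0.003, 87.0], [-0.094, -0.003, 71.0], [-0.094, -0.003, 92.0]]
9.6167 [0.38514765 0.06484411 0.16940374] [ 0.23181647  0.22041141 -0.90161661]
```

View pics/t4.png

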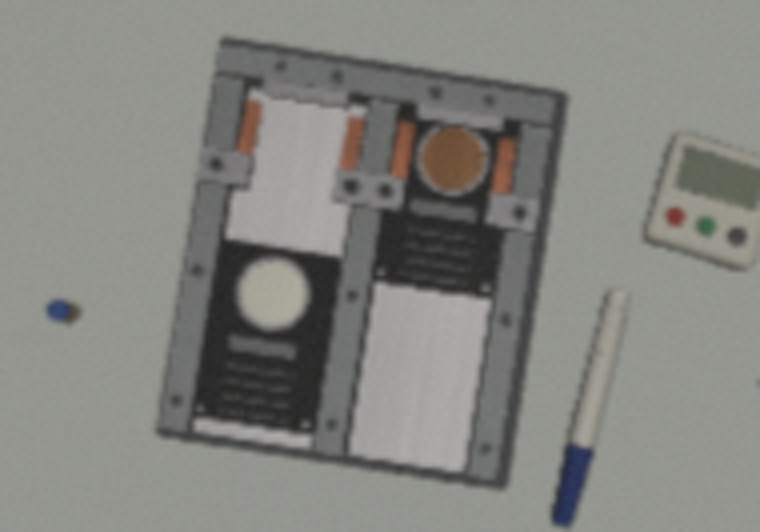

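The amber-disc carrier sits against the back stop at crop pixel (452,158), top at 37 mm and under the gate. The white carrier, vial, marker and timer have not moved.

```bash
python3 -c "
from bench import bot
print(bot.close_job())"
```

```text
the job is handed in; nothing more can be done
None
```

The amber-disc carrier is home against the back stop in the right lane, released and held up under the gate. The white-disc carrier, vial, marker and timer are where they were, and the job was handed in at about 9.6 s on the robot clock.

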